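Hang the hook-on basket in the wash tub

ROBOT

A 6-joint arm with a two-finger parallel gripper is mounted at the origin on the work surface. World frame = base frame: x ahead of the robot, y to its left, z up, the work surface at z = 0. Lengths are in m, angles in rad, forces in N, time in s.
With the tool pointing down it reaches from about 0.15 to 0.775 m from the base axis. Payload 6.1 kg.
Tool frame: the origin (TCP) lies between the finger pads; the fingertips stand 22 mm ahead of it and the grasp point (between the pads) lies 3 mm ahead of it; z points along the fingers, y is the line along which they close (so a half turn about z gives the same grasp; the last joint's range is limited). The gripper opens to 85 mm and grips with 20 to 120 N. Pads are 22 mm wide; open, the fingers measure 114 mm over their backs; the gripper's body (76 mm by 85 mm) begins 54 mm behind the grasp point. The pads swing forward as they close: fully open they stand 13 mm farther back than shut.
Start: joints at [-1.107, 0.126, -0.04, 1.405, 0, 1.571], TCP at [0.235, -0.47, 0.253] pointing down, gripper open.
Joint ranges: [-2.72, 2.72], [-0.95, 1.95], [-1.27, 1.35], [-1.78, 2.02], [-1.46, 1.47], [-3.14, 3.14]. Speed limits (rad/s): [2.39, 2.39, 3.01, 3.14, 3.14, 3.14].

INTERFACE

Orientations are given as a rotation vector (axis times angle).
In Python, from station import monitor, read_camera, ctrl gives the robot as it stands.
- The arm moves only by the tool servo_tool, never from a script. Its argument "increments" is a list of rows, each an object with "slide": the shift along the tool's x, y, z in units of 0.025 m (1.0 is 0.025 m), a list of three; "turn": the turn, a rotation vector about the tool's x, y, z in units of 90 degrees (1.0 is 90 degrees), a list of three; "fingers": the gripper's target within -1 to 1 (fully open at 1, half-way at 0, shut at -1). A call has 1 to 12 rows; each row shifts and turns the commanded pose from where the row before left it, along the tool's axes as they then stand; what a row does not reach is not made up. A row lasts 1/12 s, in which the tool goes at most 41.7 mm and 7.16 degrees, less where a joint would pass 70% of its speed; a pose out of reach is approached as far as the arm can. A call with a number of a shift or a turn outside -1 to 1 is refused whole. A call with a gripper value outside its range is refused whole. The fingers move at their own pace and stop on an object; "newtons" is the grip in N (left out, the last holds). Time passes only in rows, so rows that do not move let the fingers close. It gives the time, the measured TCP pose, the force, the opening and the grip force at its end, in the units of the state.
- monitor.read_state(): the state, without advancing time (a new reading comes with each control period).
- read_camera(name): name is "side" or "top" or "wrist"; returns a dict with "img" (384x512x3 uint8, red, green, blue), "z_map" (384x512 float32, m along the optical axis (not along the pixel's ray), 0 where there is no reading), "fx", "fy", "cx", "cy" (pixels), "R" (3x3) and "t" (3): a world point X has camera coordinates R X + t. Camera axes: x right, y down, z forward; pixel columns grow to the right and rows downward; lengths in m; the calibration is good to about 2 mm. The wrist camera is an equidistant fisheye: a pixel r from the principal point sees the ray r / f radians off the axis. A picture is of the moment at which its call begins.
- ctrl.finish_job(): hands the job in; it is judged then, once.
The state is a dict: "time": time; "joints": joint angles; "joint_vel": joint speeds; "tau": joint torques, N m; "tool_pos": TCP position; "tool_rot": TCP orientation; "contact_force": force on the tool from outside, world axes, zero at the start; "moment": the same for the moment, N m; "gripper_width": finger opening in m; "grip_force": force on a finger pad.
Only numpy, scipy, OpenCV 4.12 (cv2) and the standard library are available. Lean on these libraries where they do the work, as an engineer would, in place of code of your own. Each camera call takes 0.05 s, during which the arm holds its last target. There are 200 camera calls.

TASK

The model car's gears are to be washed: pick up the steel basket with the bent hook lip and hang it inside the deep grey wash tub, its lip hooked over the long wall on the side away from the robot, so that it hangs freely and about upright. Lower it on, do not drop it, and leave the plain basket without a lip where it stands.

Things in the scene. Friction and masses are not known exactly. Their poses are not given: they have to be found in the camera images.
- hook_basket: Loose slotted steel basket with a bent lip, 0.13-0.25 kg. Origin: centre of underside; z up, +x to the lip side, roughly away from the robot. Box 56 (x) by 90 (y) by 65 mm high. Its +x wall (outer face x=28) goes on up to the lip (top z=88) and a grip tab: upright plate 4 mm thick (x=24 to 28), 40 mm wide in y, z=88 to 138; pinch it along x from above, fingertips above the lip.
- lip (a point): Middle of the hook lip's underside, 36 mm in +x and 85 mm up from the basket's origin; rests on the rim when hung. The lip is 70 mm wide in y; its end bends down and outwards as a flap to z=60, so the hook's inside is 16 mm wide at the top (x=28 to 44) and 28 mm at the open bottom (x=28 to 56). It hangs leaning 3 to 6 degrees, low edge against the tub wall.
- plain_basket: Bystander, leave alone: loose steel basket of the same box and tab but no lip. Origin and axes as the hook basket's (+x is the tab side). The two change places from start to start.
- wash_tub: Deep open grey plastic tub, fixed, 160 (x) by 220 (y) mm outside, 130 mm high, walls and floor 8 mm. Origin: centre of underside; z up; +x away from the robot (yaw up to 0.3 rad). Hang on the wall centred at x=76, rim at z=130; lower the basket with its origin at about x=38; hung, it settles near x=43, z=43. A small gear lies on its floor. (The 45 mm low tray of the same plastic is a bystander.)

How it is judged:
By the outcome, as a careful person would: the job done as asked, in the order asked, and still so for the second after the job is handed in, with the robot touching nothing.
It also fails if it takes over 43 s, if anything falls off the work surface, if the arm or the gripper's body presses on something with over 40 N, if the wrist force passes 120 N, or if a joint passes its speed limit or range.

## Working session

There is one attempt and no reset: what is moved stays moved. The work goes in short steps, Python scripts to look and compute and a tool call to move; the robot and the scene stay as the last step left them, time stands still between calls to the robot, and variables do not carry over. Pictures are saved under pics/ and viewed, at most 10 in all, crops included, and the job is handed in when it is done.

Besides the shell and the picture viewer there is one more tool, called after "Emit:" by a JSON object that holds its "method" and its "body". servo_tool: Moves the arm, as the interface text tells. Shifts and turns lie within -1 to 1; 1 stands for 0.025 m of shift or 90 degrees of turn. Its arguments: {"type":"object","properties":{"increments":{"type":"array","items":{"type":"object","properties":{"slide":{"type":"array","items":{"type":"number"}},"turn":{"type":"array","items":{"type":"number"}},"fingers":{"type":"number"}}}},"newtons":{"type":"number"}},"required":["increments"]}

```bash
mkdir -p pics; ls; cat > h.py <<'E'
import numpy as np, cv2
from station import monitor, read_camera, ctrl
def cloud(c):
    z=c["z_map"]; v,u=np.mgrid[:z.shape[0],:z.shape[1]]
    P=np.stack([(u-c["cx"])/c["fx"]*z,(v-c["cy"])/c["fy"]*z,z],-1)
    W=(P-c["t"])@c["R"]; W[z<=0]=np.nan
    return W
E
python3 - <<'E'
from h import *
a=read_camera("top");b=read_camera("side")
np.savez("c.npz",**{n+k:v for n,c in(("top",a),("side",b)) for k,v in c.items()})
cv2.imwrite("pics/a.png",cv2.resize(np.vstack([a["img"],b["img"]])[...,::-1],(400,600)))
cv2.imwrite("pics/top.png",a["img"][...,::-1]);cv2.imwrite("pics/side.png",b["img"][...,::-1])
for c in (a,b):
    print(c["fx"],c["cx"],-c["R"].T@c["t"],c["R"][2])
print(monitor.read_state())
E
```

```text
pics
439.69334955243943 256.92761537421353 [0.37100036 0.0856879  1.13119405] [ 0.11308892  0.00149508 -0.99358375]
370.662525018855 257.41183423467226 [0.22353733 0.5284803  0.70548874] [ 0.33862867 -0.55191593 -0.76204949]
{'time': 0.1, 'joints': array([-1.10702202e+00,  1.26351182e-01, -4.04967132e-02,  1.40542935e+00,
        1.04517678e-05,  1.57076360e+00]), 'joint_vel': array([-0.00182175, -0.00043218,  0.00148478, -0.00115933,  0.00116354,
       -0.00080219]), 'tau': array([ 4.70295108e-04, -4.36905599e+01,  3.53605878e+01,  1.37434478e-02,
        1.44359780e-05, -7.64930007e-06]), 'tool_pos': array([ 0.23469612, -0.46923722,  0.25259452]), 'tool_rot': array([-3.05608925e+00, -7.21701982e-01,  5.18347295e-04]), 'contact_force': array([ 0.48743679, -0.05439848,  0.11102808]), 'moment': array([0.01016106, 0.01464859, 0.00779406]), 'grip_force': 0.0, 'gripper_width': 0.08580433705955728}
```

View pics/top.png

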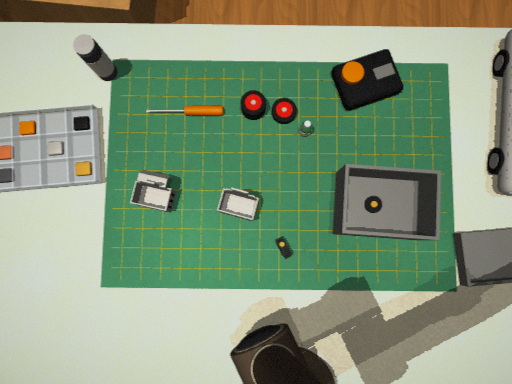

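View pics/side.png

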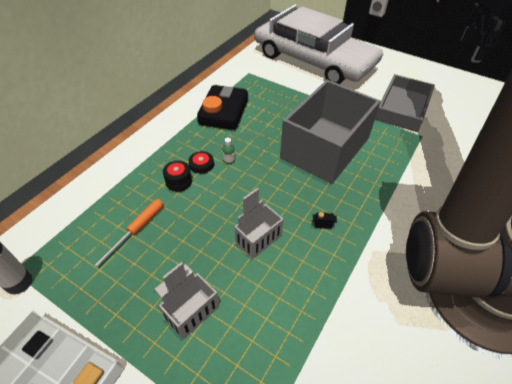

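The top view shows the hook basket at about (153,192), with its lip side up and away from the robot. The plain basket is at (240,204) and the tub at (388,202). The side view shows the same, with the hook basket at (187,297). Next I measure them with the depth maps.

```bash
python3 - <<'E'
from h import *
d=np.load("c.npz")
def C(n): return {k:d[n+k] for k in("img","z_map","fx","fy","cx","cy","R","t")}
T=cloud(C("top"));S=cloud(C("side"))
def rep(n,P,lo,hi):
    P=P.reshape(-1,3);P=P[(P[:,2]>lo)&(P[:,2]<hi)]
    if len(P)<5: print(n,len(P));return
    r=cv2.minAreaRect((P[:,:2]*1000).astype(np.float32))
    print(n,len(P),"med",np.median(P,0).round(4),"rect",np.round(r[0],1),np.round(r[1],1),round(r[2],1),"zmax",P[:,2].max().round(4), "corners",cv2.boxPoints(r).round(0).tolist())
tub=T[155:248,325:445]; rep("tubrim",tub,.122,.138)
rep("tubrim S",S[75:185,275:385],.122,.138)
hb=T[165:220,122:182]; rep("hb table",hb,-.01,.01)
for lo,hi in((.055,.075),(.08,.095),(.1,.13),(.128,.15)): 
    rep("hb T%g"%lo,hb,lo,hi); rep("hb S%g"%lo,S[255:340,150:225],lo,hi)
pb=T[180:225,210:265]
for lo,hi in((.055,.072),(.1,.15)): rep("pb T",pb,lo,hi);rep("pb S",S[185:260,230:290],lo,hi)
rep("bottle etc",T[110:140,290:320],.02,.2); rep("ctl",T[45:110,325:410],.02,.2)
im=C("top")["img"][140:260,110:450,::-1]
s=C("side")["img"][240:350,140:240,::-1]
cv2.imwrite("pics/z.png",np.vstack([cv2.resize(s,(545,600))]))
E
```

```text
tubrim 1262 med [ 0.4659 -0.2251  0.1285] rect [ 464.7 -220.2] [221.2 160.3] 86.6 zmax 0.1341 corners [[378.0, -326.0], [538.0, -335.0], [551.0, -115.0], [391.0, -105.0]]
tubrim S 1124 med [ 0.4624 -0.197   0.1307] rect [ 465.1 -221.3] [224.7 162.3] 86.2 zmax 0.1346 corners [[377.0, -328.0], [539.0, -339.0], [554.0, -115.0], [392.0, -104.0]]
hb table 2481 med [4.848e-01 3.598e-01 2.000e-04] rect [493.5 360.8] [142.2 156.5] 1.1 zmax 0.0099 corners [[421.0, 438.0], [424.0, 281.0], [566.0, 284.0], [563.0, 440.0]]
hb T0.055 236 med [0.4909 0.3413 0.0637] rect [493.1 345.2] [90.9 86.8] 78.3 zmax 0.0749 corners [[441.0, 309.0], [526.0, 292.0], [545.0, 381.0], [460.0, 398.0]]
hb S0.055 588 med [0.4814 0.3492 0.0652] rect [490.8 344.9] [90.7 83.6] 77.2 zmax 0.0748 corners [[440.0, 310.0], [522.0, 291.0], [542.0, 380.0], [460.0, 398.0]]
hb T0.08 236 med [0.5154 0.3356 0.0868] rect [513.8 340.7] [71.2 25.2] 77.9 zmax 0.0939 corners [[494.0, 308.0], [519.0, 303.0], [534.0, 373.0], [509.0, 378.0]]
hb S0.08 288 med [0.5086 0.3568 0.0892] rect [513.1 340.6] [70.1 24.4] 77.1 zmax 0.095 corners [[49
[... 951 characters left out ...]
21.0, 98.0], [476.0, 83.0], [499.0, 172.0], [444.0, 186.0]]
pb T 58 med [0.4847 0.1285 0.1347] rect [484.9 128.4] [39.5  4.5] 76.3 zmax 0.1401 corners [[478.0, 110.0], [482.0, 109.0], [492.0, 147.0], [487.0, 148.0]]
pb S 224 med [0.4843 0.1293 0.1232] rect [485. 128.] [40.9  5.4] 75.5 zmax 0.141 corners [[477.0, 109.0], [483.0, 107.0], [493.0, 147.0], [488.0, 148.0]]
bottle etc 195 med [ 0.6574 -0.027   0.0469] rect [676.  -17.6] [76.7 28.9] 40.2 zmax 0.0779 corners [[637.0, -31.0], [656.0, -53.0], [715.0, -4.0], [696.0, 18.0]]
ctl 2840 med [ 0.7848 -0.1907  0.0437] rect [ 792.6 -192.8] [120.8 158.6] 19.9 zmax 0.0708 corners [[709.0, -139.0], [763.0, -288.0], [876.0, -247.0], [822.0, -98.0]]
```

View pics/z.png

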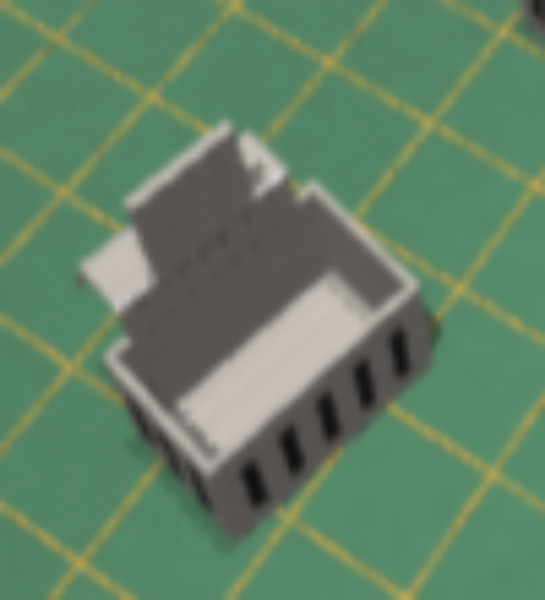

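Hook basket: tab centre (0.503, 0.3425), yaw −12°, with tab top 0.138 and lip z 0.087 matching the given sizes. Tub: centre (0.465, −0.2205), yaw −3.5°, rim 0.130, 221 × 160 mm. I turn the tool's y axis to −12° and then travel.

Emit:
{"method": "servo_tool", "body": {"increments": [{"turn":[0,0,-0.0635],"fingers":1},{"turn":[0,0,-0.0635]},{"turn":[0,0,-0.0635]},{"turn":[0,0,-0.0635]},{"turn":[0,0,-0.0635]},{"turn":[0,0,-0.0635]},{"turn":[0,0,-0.0635]},{"turn":[0,0,-0.0635]},{"turn":[0,0,-0.0635]},{"slide":[0.5,0,0]}]}}

```text
invalid input
```

```bash
cat > go.py <<'E'
# remaining shift (tool units) and yaw error to target x y z yaw(tool-y heading, deg)
import sys
from h import *
from scipy.spatial.transform import Rotation as Ro
s=monitor.read_state();R=Ro.from_rotvec(s["tool_rot"]).as_matrix()
x,y,z,w=map(float,sys.argv[1:5])
print("t",s["time"],"pos",s["tool_pos"].round(4),"yaw",np.degrees(np.arctan2(R[1,1],R[0,1])).round(2),"tilt",R[:,2].round(3))
yaw=np.arctan2(R[1,1],R[0,1])
print("slide units",(R.T@(np.array([x,y,z])-s["tool_pos"])/.025).round(2),"turn z units",round(-(np.radians(w)-yaw)/(np.pi/2),4))
print("w",s["gripper_width"],"gf",s["grip_force"],"F",s["contact_force"].round(2),"j",s["joints"].round(2))
E
python3 go.py .5032 .3425 .253 -12.2
```

```text
t 0.1 pos [ 0.2347 -0.4692  0.2526] yaw -63.43 tilt [-0.001  0.001 -1.   ]
slide units [ 2.413e+01 -2.423e+01  2.000e-02] turn z units -0.5692
w 0.08580433705955728 gf 0.0 F [ 0.49 -0.05  0.11] j [-1.11  0.13 -0.04  1.41  0.    1.57]
```

Emit:
{"method": "servo_tool", "body": {"increments": [{"slide":[0.5,-0.5,0],"turn":[0,0,0],"fingers":1},{"slide":[1,-1,0],"turn":[0,0,0],"fingers":1},{"slide":[1,-1,0],"turn":[0,0,0],"fingers":1},{"slide":[1,-1,0],"turn":[0,0,0],"fingers":1},{"slide":[1,-1,0],"turn":[0,0,0],"fingers":1},{"slide":[1,-1,0],"turn":[0,0,0],"fingers":1},{"slide":[1,-1,0],"turn":[0,0,0],"fingers":1},{"slide":[1,-1,0],"turn":[0,0,0],"fingers":1},{"slide":[1,-1,0],"turn":[0,0,0],"fingers":1},{"slide":[1,-1,0],"turn":[0,0,0],"fingers":1},{"slide":[1,-1,0],"turn":[0,0,0],"fingers":1},{"slide":[1,-1,0],"turn":[0,0,0],"fingers":1}]}}

```text
time: 1.1
tool_pos: [0.3632, -0.0821, 0.2532]
tool_rot: [3.058, 0.722, -0.0]
contact_force: [2.2, -0.1, 0.6]
gripper_width: 0.0853
grip_force: 0.0
```

Emit:
{"method": "servo_tool", "body": {"increments": [{"slide":[1,-1,0],"turn":[0,0,0],"fingers":1},{"slide":[1,-1,0],"turn":[0,0,0],"fingers":1},{"slide":[1,-1,0],"turn":[0,0,0],"fingers":1},{"slide":[1,-1,0],"turn":[0,0,0],"fingers":1},{"slide":[1,-1,0],"turn":[0,0,0],"fingers":1},{"slide":[1,-1,0],"turn":[0,0,0],"fingers":1},{"slide":[1,-1,0],"turn":[0,0,0],"fingers":1},{"slide":[1,-1,0],"turn":[0,0,0],"fingers":1},{"slide":[1,-1,0],"turn":[0,0,0],"fingers":1},{"slide":[1,-1,0],"turn":[0,0,0],"fingers":1},{"slide":[1,-1,0],"turn":[0,0,0],"fingers":1},{"slide":[0.5,-0.5,0],"turn":[0,0,0],"fingers":1}]}}

```text
time: 2.1
tool_pos: [0.5034, 0.2835, 0.2523]
tool_rot: [-3.024, -0.78, 0.009]
contact_force: [-0.4, 0.3, -0.6]
gripper_width: 0.0851
grip_force: 0.0
```

Emit:
{"method": "servo_tool", "body": {"increments": [{"slide":[0,0,0],"turn":[0,0,-0.0635],"fingers":1},{"slide":[0,0,0],"turn":[0,0,-0.0635],"fingers":1},{"slide":[0,0,0],"turn":[0,0,-0.0635],"fingers":1},{"slide":[0,0,0],"turn":[0,0,-0.0635],"fingers":1},{"slide":[0,0,0],"turn":[0,0,-0.0635],"fingers":1},{"slide":[0,0,0],"turn":[0,0,-0.0635],"fingers":1},{"slide":[0,0,0],"turn":[0,0,-0.0635],"fingers":1},{"slide":[0,0,0],"turn":[0,0,-0.0635],"fingers":1},{"slide":[0,0,0],"turn":[0,0,-0.0635],"fingers":1},{"slide":[0,0,0],"turn":[0,0,0],"fingers":1}]}}

```text
time: 2.93
tool_pos: [0.5023, 0.2806, 0.2531]
tool_rot: [-2.387, -2.014, -0.004]
contact_force: [-0.2, -1.3, -0.5]
gripper_width: 0.0856
grip_force: 0.0
```

```bash
python3 go.py .5032 .3425 .117 -12.2
```

```text
t 2.9333 pos [0.5023 0.2806 0.2531] yaw -9.69 tilt [-0.01   0.016 -1.   ]
slide units [ 2.37 -0.31  5.48] turn z units 0.0279
w 0.08555339405851399 gf 0.0 F [-0.24 -1.28 -0.54] j [0.5  0.22 0.08 1.43 0.02 2.24]
```

```bash
cat >> go.py <<'E'
a=np.radians(w);yt=np.array([np.cos(a),np.sin(a),0]);zt=np.array([0,0,-1.]);xt=np.cross(yt,zt)
print("full turn units",(Ro.from_matrix(R.T@np.c_[xt,yt,zt]).as_rotvec()/(np.pi/2)).round(4))
E
python3 go.py .5032 .3425 .117 -12.2
```

```text
t 2.9333 pos [0.5023 0.2806 0.2531] yaw -9.69 tilt [-0.01   0.016 -1.   ]
slide units [ 2.37 -0.31  5.48] turn z units 0.0279
w 0.08555339405851399 gf 0.0 F [-0.24 -1.28 -0.54] j [0.5  0.22 0.08 1.43 0.02 2.24]
full turn units [-0.0082 -0.0087  0.0279]
```

Emit:
{"method": "servo_tool", "body": {"increments": [{"slide":[0,0,0],"turn":[-0.0082,-0.0087,0.0279],"fingers":1},{"slide":[0.8,-0.1,0],"turn":[0,0,0],"fingers":1},{"slide":[0.8,-0.1,0],"turn":[0,0,0],"fingers":1},{"slide":[0.77,-0.1,0],"turn":[0,0,0],"fingers":1},{"slide":[0,0,0.8],"turn":[0,0,0],"fingers":1},{"slide":[0,0,0.8],"turn":[0,0,0],"fingers":1},{"slide":[0,0,0.6],"turn":[0,0,0],"fingers":1},{"slide":[0,0,0],"turn":[0,0,0],"fingers":1}]}}

```text
time: 3.6
tool_pos: [0.5065, 0.3395, 0.1947]
tool_rot: [-2.449, -1.967, 0.008]
contact_force: [-0.4, 0.4, -0.5]
gripper_width: 0.0852
grip_force: 0.0
```

```bash
python3 go.py .5032 .3425 .117 -12.2
```

```text
t 3.6 pos [0.5065 0.3395 0.1947] yaw -12.47 tilt [-0.004 -0.003 -1.   ]
slide units [ 0.1  -0.14  3.11] turn z units -0.003
w 0.08516660646457438 gf 0.0 F [-0.38  0.44 -0.51] j [ 0.59  0.3   0.04  1.32 -0.    2.38]
full turn units [-0.0022  0.0024 -0.003 ]
```

Emit:
{"method": "servo_tool", "body": {"increments": [{"slide":[0.1,-0.14,0.4],"turn":[-0.0022,0.0024,-0.003],"fingers":1},{"slide":[0,0,0.6],"turn":[0,0,0],"fingers":1},{"slide":[0,0,0.6],"turn":[0,0,0],"fingers":1},{"slide":[0,0,0.6],"turn":[0,0,0],"fingers":1},{"slide":[0,0,0.5],"turn":[0,0,0],"fingers":1},{"slide":[0,0,0.3],"turn":[0,0,0],"fingers":1},{"slide":[0,0,0.1],"turn":[0,0,0],"fingers":1},{"slide":[0,0,0],"turn":[0,0,0],"fingers":1},{"slide":[0,0,0],"turn":[0,0,0],"fingers":1}]}}

```text
time: 4.35
tool_pos: [0.5058, 0.3438, 0.1221]
tool_rot: [2.443, 1.974, 0.011]
contact_force: [0.7, -0.6, 0.1]
gripper_width: 0.0862
grip_force: 0.0
```

```bash
python3 go.py .5032 .3425 .117 -12.2
```

```text
t 4.35 pos [0.5058 0.3438 0.1221] yaw -12.11 tilt [ 0.006  0.004 -1.   ]
slide units [-0.07 -0.09  0.2 ] turn z units 0.001
w 0.08615857839888855 gf 0.0 F [ 0.68 -0.63  0.13] j [ 0.6   0.31 -0.1   1.16 -0.    2.38]
full turn units [ 0.0032 -0.0033  0.001 ]
```

Emit:
{"method": "servo_tool", "body": {"increments": [{"slide":[-0.07,-0.09,0.2],"turn":[0.0032,-0.0033,0.001],"fingers":1},{"slide":[0,0,0],"turn":[0,0,0],"fingers":1},{"slide":[0,0,0],"turn":[0,0,0],"fingers":-1},{"slide":[0,0,0],"turn":[0,0,0],"fingers":-1},{"slide":[0,0,0],"turn":[0,0,0],"fingers":-1},{"slide":[0,0,0],"turn":[0,0,0],"fingers":-1},{"slide":[0,0,0],"turn":[0,0,0],"fingers":-1},{"slide":[0,0,0],"turn":[0,0,0],"fingers":-1},{"slide":[0,0,0],"turn":[0,0,0],"fingers":-1},{"slide":[0,0,0],"turn":[0,0,0],"fingers":-1},{"slide":[0,0,0],"turn":[0,0,0],"fingers":-1},{"slide":[0,0,0],"turn":[0,0,0],"fingers":-1}], "newtons": 60}}

```text
time: 5.35
tool_pos: [0.5029, 0.3424, 0.1161]
tool_rot: [-2.444, -1.974, 0.002]
contact_force: [-0.8, -0.1, -0.2]
gripper_width: 0.0034
grip_force: 61.5
```

```bash
python3 go.py .5032 .3425 .117 -12.2
```

```text
t 5.35 pos [0.5029 0.3424 0.1161] yaw -12.16 tilt [-0.001 -0.001 -1.   ]
slide units [ 0.01  0.01 -0.04] turn z units 0.0004
w 0.0034387369004604 gf 61.48871183395386 F [-0.81 -0.14 -0.19] j [ 0.6   0.31 -0.11  1.15 -0.    2.38]
full turn units [-0.0004  0.0005  0.0004]
```

Emit:
{"method": "servo_tool", "body": {"increments": [{"slide":[0,0,-0.2],"turn":[0,0,0],"fingers":-1},{"slide":[0,0,-0.6],"turn":[0,0,0],"fingers":-1},{"slide":[0,0,-1],"turn":[0,0,0],"fingers":-1},{"slide":[0,0,-1],"turn":[0,0,0],"fingers":-1},{"slide":[0,0,-1],"turn":[0,0,0],"fingers":-1},{"slide":[0,0,-1],"turn":[0,0,0],"fingers":-1},{"slide":[0,0,-1],"turn":[0,0,0],"fingers":-1},{"slide":[0,0,-1],"turn":[0,0,-0.03],"fingers":-1},{"slide":[0,0,-0.8],"turn":[0,0,-0.04],"fingers":-1},{"slide":[0,0,-0.3],"turn":[0,0,-0.025],"fingers":-1},{"slide":[0,0,0],"turn":[0,0,0],"fingers":-1}]}}

```text
time: 6.27
tool_pos: [0.5035, 0.3429, 0.3163]
tool_rot: [2.289, 2.151, 0.005]
contact_force: [-0.5, -0.8, -2.7]
gripper_width: 0.0032
grip_force: 61.2
```

```bash
python3 go.py .5287 -.2247 .31 -3.6
```

```text
t 6.2667 pos [0.5035 0.3429 0.3163] yaw -3.56 tilt [ 0.002  0.002 -1.   ]
slide units [-22.6    2.41   0.22] turn z units 0.0005
w 0.0032131939221969135 gf 61.16518020629883 F [-0.51 -0.77 -2.67] j [0.6  0.3  0.32 1.58 0.   2.23]
full turn units [ 0.0015 -0.0012  0.0005]
```

Emit:
{"method": "servo_tool", "body": {"increments": [{"slide":[-0.3,0,0],"turn":[0,0,0],"fingers":-1},{"slide":[-0.6,0,0],"turn":[0,0,0],"fingers":-1},{"slide":[-0.9,0.1,0],"turn":[0,0,0],"fingers":-1},{"slide":[-0.9,0.1,0],"turn":[0,0,0],"fingers":-1},{"slide":[-0.9,0.1,0],"turn":[0,0,0],"fingers":-1},{"slide":[-0.9,0.1,0],"turn":[0,0,0],"fingers":-1},{"slide":[-0.9,0.1,0],"turn":[0,0,0],"fingers":-1},{"slide":[-0.9,0.1,0],"turn":[0,0,0],"fingers":-1},{"slide":[-0.9,0.1,0],"turn":[0,0,0],"fingers":-1},{"slide":[-0.9,0.1,0],"turn":[0,0,0],"fingers":-1},{"slide":[-0.9,0.1,0],"turn":[0,0,0],"fingers":-1},{"slide":[-0.9,0.1,0],"turn":[0,0,0],"fingers":-1}]}}

```text
time: 7.27
tool_pos: [0.511, 0.0916, 0.3125]
tool_rot: [-2.291, -2.148, 0.005]
contact_force: [0.4, -0.5, -1.1]
gripper_width: 0.0031
grip_force: 61.2
```

Emit:
{"method": "servo_tool", "body": {"increments": [{"slide":[-0.9,0.1,0],"turn":[0,0,0],"fingers":-1},{"slide":[-0.9,0.1,0],"turn":[0,0,0],"fingers":-1},{"slide":[-0.9,0.1,0],"turn":[0,0,0],"fingers":-1},{"slide":[-0.9,0.1,0],"turn":[0,0,0],"fingers":-1},{"slide":[-0.9,0.1,0],"turn":[0,0,0],"fingers":-1},{"slide":[-0.9,0.1,0],"turn":[0,0,0],"fingers":-1},{"slide":[-0.9,0.1,0],"turn":[0,0,0],"fingers":-1},{"slide":[-0.9,0.1,0],"turn":[0,0,0],"fingers":-1},{"slide":[-0.9,0.1,0],"turn":[0,0,0],"fingers":-1},{"slide":[-0.9,0.1,0],"turn":[0,0,0],"fingers":-1},{"slide":[-0.6,0.1,0],"turn":[0,0,0],"fingers":-1},{"slide":[-0.3,0.1,0],"turn":[0,0,0],"fingers":-1}]}}

```text
time: 8.27
tool_pos: [0.5251, -0.1573, 0.3126]
tool_rot: [-2.293, -2.145, 0.005]
contact_force: [0.1, 0.2, -2.3]
gripper_width: 0.0033
grip_force: 61.2
```

Emit:
{"method": "servo_tool", "body": {"increments": [{"slide":[0,0,0],"turn":[0,0,0],"fingers":-1},{"slide":[0,0,0],"turn":[0,0,0],"fingers":-1}]}}

```text
time: 8.43
tool_pos: [0.526, -0.1551, 0.3132]
tool_rot: [-2.291, -2.148, 0.002]
contact_force: [-0.2, 0.1, -1.6]
gripper_width: 0.0036
grip_force: 61.1
```

```bash
python3 go.py .5287 -.2247 .31 -3.6
```

```text
t 8.4333 pos [ 0.526  -0.1551  0.3132] yaw -3.69 tilt [-0.002  0.    -1.   ]
slide units [-2.77  0.29  0.13] turn z units -0.001
w 0.0036414063080328924 gf 61.13746404647827 F [-0.19  0.08 -1.57] j [-0.29  0.18  0.16  1.55 -0.    1.35]
full turn units [-0.0014 -0.     -0.001 ]
```

Emit:
{"method": "servo_tool", "body": {"increments": [{"slide":[-0.4,0,0],"turn":[0,0,0],"fingers":-1},{"slide":[-0.8,0.1,0],"turn":[0,0,0],"fingers":-1},{"slide":[-0.8,0.1,0],"turn":[0,0,0],"fingers":-1},{"slide":[-0.5,0.1,0.3],"turn":[0,0,0],"fingers":-1},{"slide":[-0.25,0,0.6],"turn":[0,0,0],"fingers":-1},{"slide":[0,0,0.6],"turn":[0,0,0],"fingers":-1},{"slide":[0,0,0.3],"turn":[0,0,0],"fingers":-1},{"slide":[0,0,0],"turn":[0,0,0],"fingers":-1},{"slide":[0,0,0],"turn":[0,0,0],"fingers":-1}]}}

```text
time: 9.18
tool_pos: [0.5296, -0.2236, 0.2687]
tool_rot: [-2.289, -2.15, 0.002]
contact_force: [0.4, 0.5, -1.9]
gripper_width: 0.0034
grip_force: 61.1
```

```bash
python3 go.py .5287 -.2247 .25 -3.6; python3 - <<'E'
from h import *
a=read_camera("side");T=cloud(read_camera("top"));S=cloud(a)
cv2.imwrite("pics/s2.png",a["img"][...,::-1])
cv,sv=np.cos(np.radians(-3.6)),np.sin(np.radians(-3.6))
for n,P in(("T",T),("S",S)):
    P=P.reshape(-1,3);d=P[:,:2]-[.4648,-.2207]
    X=d[:,0]*cv+d[:,1]*sv;Y=-d[:,0]*sv+d[:,1]*cv;z=P[:,2]
    m=(abs(Y)<.06)&(abs(X)<.13)&(z>.135)&(z<.225)   # basket in tub frame
    for lo in np.arange(.135,.245,.01):
        k=m&(z>=lo)&(z<lo+.01)
        if k.sum()>8: print(n,lo.round(3),k.sum(),"X",np.percentile(X[k],[1,50,99]).round(4),"Y",np.percentile(Y[k],[1,99]).round(4))
    m=(z>.124)&(z<.136)&(abs(X)<.1)&(abs(Y)>.07)&(abs(Y)<.1)
    print(n,"rim X far",np.percentile(X[m&(X>.06)],[2,50,98]).round(4))
E
```

```text
t 9.1833 pos [ 0.5296 -0.2236  0.2687] yaw -3.57 tilt [-0.002 -0.    -1.   ]
slide units [-0.05 -0.03  0.75] turn z units 0.0003
w 0.0034304702457477534 gf 61.14753842353821 F [ 0.42  0.55 -1.87] j [-0.4   0.22  0.11  1.46 -0.    1.23]
full turn units [-0.0012  0.0001  0.0003]
T 0.145 285 X [0.0115 0.0433 0.0648] Y [-0.039   0.0465]
T 0.155 326 X [0.0114 0.0406 0.0649] Y [-0.0406  0.0474]
T 0.165 91 X [0.0109 0.0389 0.0654] Y [-0.0409  0.0478]
T 0.175 82 X [0.0105 0.0256 0.0655] Y [-0.0427  0.0479]
T 0.185 75 X [0.0106 0.03   0.0663] Y [-0.0403  0.0479]
T 0.195 101 X [0.0106 0.0289 0.065 ] Y [-0.0409  0.0481]
T 0.205 100 X [0.0111 0.0276 0.0981] Y [-0.042   0.0477]
T 0.215 153 X [0.0112 0.0352 0.0967] Y [-0.043   0.0469]
T rim X far [0.0709 0.0751 0.0797]
S 0.155 137 X [0.0105 0.0232 0.0667] Y [-0.0424  0.0485]
S 0.165 145 X [0.0104 0.0311 0.0654] Y [-0.0434  0.0489]
S 0.175 176 X [0.01   0.0375 0.0662] Y [-0.0436  0.0485]
S 0.185 206 X [0.0099 0.0392 0.066 ] Y [-0.0434  0.0486]
S 0.195 226 X [0.01   0.0378 0.0657] Y [-0.0434  0.0483]
S 0.205 243 X [0.0106 0.0396 0.066 ] Y [-0.043   0.0488]
S 0.215 224 X [0.0106 0.0434 0.0948] Y [-0.0443  0.0481]
S rim X far [0.0712 0.074  0.0791]
```

View pics/s2.png

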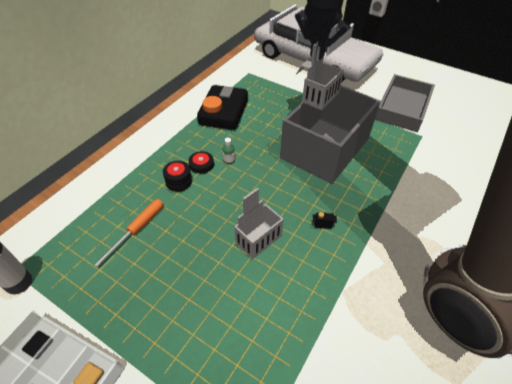

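The basket is held upright over the tub at about (323,85) in the side view. In the tub frame it spans x 10.5 to 66 mm and the far wall spans 71 to 79.5 mm, so it is aligned. Now I lower it.

Emit:
{"method": "servo_tool", "body": {"increments": [{"slide":[-0.02,-0.02,0.2],"turn":[0,0,0],"fingers":-1},{"slide":[0,0,0.4],"turn":[0,0,0],"fingers":-1},{"slide":[0,0,0.5],"turn":[0,0,0],"fingers":-1},{"slide":[0,0,0.5],"turn":[0,0,0],"fingers":-1},{"slide":[0,0,0.5],"turn":[0,0,0],"fingers":-1},{"slide":[0,0,0.5],"turn":[0,0,0],"fingers":-1},{"slide":[0,0,0.4],"turn":[0,0,0],"fingers":-1},{"slide":[0,0,0.2],"turn":[0,0,0],"fingers":-1},{"slide":[0,0,0],"turn":[0,0,0],"fingers":-1},{"slide":[0,0,0],"turn":[0,0,0],"fingers":-1}]}}

```text
time: 10.12
tool_pos: [0.5292, -0.2245, 0.1889]
tool_rot: [-2.29, -2.15, 0.002]
contact_force: [-0.3, 0.4, -1.1]
gripper_width: 0.0035
grip_force: 61.1
```

```bash
python3 go.py .5287 -.2247 .159 -3.6
```

```text
t 10.1167 pos [ 0.5292 -0.2245  0.1889] yaw -3.61 tilt [-0.001 -0.001 -1.   ]
slide units [-0.01 -0.02  1.2 ] turn z units -0.0001
w 0.0034874423727214183 gf 61.099512577056885 F [-0.32  0.4  -1.08] j [-0.4   0.23 -0.06  1.29 -0.    1.23]
full turn units [-0.0007  0.0004 -0.0001]
```

Emit:
{"method": "servo_tool", "body": {"increments": [{"slide":[0,0,0.2],"turn":[0,0,0],"fingers":-1},{"slide":[0,0,0.2],"turn":[0,0,0],"fingers":-1},{"slide":[0,0,0.2],"turn":[0,0,0],"fingers":-1},{"slide":[0,0,0.2],"turn":[0,0,0],"fingers":-1},{"slide":[0,0,0.1],"turn":[0,0,0],"fingers":-1},{"slide":[0,0,0.05],"turn":[0,0,0],"fingers":-1},{"slide":[0,0,0],"turn":[0,0,0],"fingers":-1},{"slide":[0,0,0],"turn":[0,0,0],"fingers":-1}]}}

```text
time: 10.78
tool_pos: [0.5292, -0.2246, 0.1652]
tool_rot: [-2.29, -2.15, 0.002]
contact_force: [0.1, 0.5, -1.1]
gripper_width: 0.003
grip_force: 61.1
```

Emit:
{"method": "servo_tool", "body": {"increments": [{"slide":[0,0,0.05],"turn":[0,0,0],"fingers":-1},{"slide":[0,0,0.05],"turn":[0,0,0],"fingers":-1},{"slide":[0,0,0],"turn":[0,0,0],"fingers":-1}]}}

```text
time: 11.03
tool_pos: [0.5292, -0.2246, 0.1625]
tool_rot: [-2.29, -2.15, 0.002]
contact_force: [-0.2, 0.2, -1.8]
gripper_width: 0.0035
grip_force: 61.1
```

```bash
python3 go.py .5287 -.2247 .159 -3.6
```

```text
t 11.0333 pos [ 0.5292 -0.2246  0.1625] yaw -3.61 tilt [-0.001 -0.001 -1.   ]
slide units [-0.01 -0.02  0.14] turn z units -0.0001
w 0.003521721366312449 gf 61.11477971076965 F [-0.17  0.25 -1.81] j [-0.4   0.23 -0.11  1.23 -0.    1.23]
full turn units [-0.0006  0.0004 -0.0001]
```

Emit:
{"method": "servo_tool", "body": {"increments": [{"slide":[0,0,0.03],"turn":[0,0,0],"fingers":-1},{"slide":[0,0,0.03],"turn":[0,0,0],"fingers":-1},{"slide":[0,0,0],"turn":[0,0,0],"fingers":-1},{"slide":[0,0,0],"turn":[0,0,0],"fingers":-1}]}}

```text
time: 11.37
tool_pos: [0.5292, -0.2246, 0.1612]
tool_rot: [-2.29, -2.15, 0.002]
contact_force: [0.6, -0.5, -2.3]
gripper_width: 0.003
grip_force: 61.3
```

Emit:
{"method": "servo_tool", "body": {"increments": [{"slide":[0,0,0.02],"turn":[0,0,0],"fingers":-1},{"slide":[0,0,0],"turn":[0,0,0],"fingers":-1},{"slide":[0,0,0],"turn":[0,0,0],"fingers":-1}]}}

```text
time: 11.62
tool_pos: [0.5292, -0.2246, 0.1611]
tool_rot: [2.29, 2.15, -0.001]
contact_force: [-0.5, 1.0, 1.8]
gripper_width: 0.0035
grip_force: 61.6
```

The wrist force changed sign (−2 to +1.8 N), so the lip rests on the rim. I release gently in steps.

Emit:
{"method": "servo_tool", "body": {"increments": [{"slide":[0,0,0],"turn":[0,0,0],"fingers":-0.9},{"slide":[0,0,0],"turn":[0,0,0],"fingers":-0.85},{"slide":[0,0,0],"turn":[0,0,0],"fingers":-0.8},{"slide":[0,0,0],"turn":[0,0,0],"fingers":-0.75},{"slide":[0,0,0],"turn":[0,0,0],"fingers":-0.7},{"slide":[0,0,0],"turn":[0,0,0],"fingers":-0.6},{"slide":[0,0,0],"turn":[0,0,0],"fingers":-0.5},{"slide":[0,0,0],"turn":[0,0,0],"fingers":-0.3},{"slide":[0,0,0],"turn":[0,0,0],"fingers":0},{"slide":[0,0,0],"turn":[0,0,0],"fingers":0.4},{"slide":[0,0,0],"turn":[0,0,0],"fingers":0.4},{"slide":[0,0,0],"turn":[0,0,0],"fingers":0.4}], "newtons": 20}}

```text
time: 12.62
tool_pos: [0.5292, -0.2246, 0.1607]
tool_rot: [-2.29, -2.15, 0.002]
contact_force: [-1.0, -0.0, 0.8]
gripper_width: 0.06
grip_force: 0.0
```

```bash
python3 go.py .5287 -.2247 .159 -3.6; python3 - <<'E'
from h import *
a=read_camera("side")["img"][20:200,240:440,::-1];b=read_camera("wrist")["img"][...,::-1]
cv2.imwrite("pics/s3.png",np.hstack([cv2.resize(a,(400,360)),cv2.resize(b,(400,360))]))
E
```

```text
t 12.6167 pos [ 0.5292 -0.2246  0.1607] yaw -3.61 tilt [-0.001 -0.001 -1.   ]
slide units [-0.01 -0.02  0.07] turn z units -0.0001
w 0.06000430298400146 gf 0.0 F [-0.96 -0.03  0.79] j [-0.4   0.23 -0.11  1.23 -0.    1.23]
full turn units [-0.0005  0.0004 -0.0001]
```

View pics/s3.png

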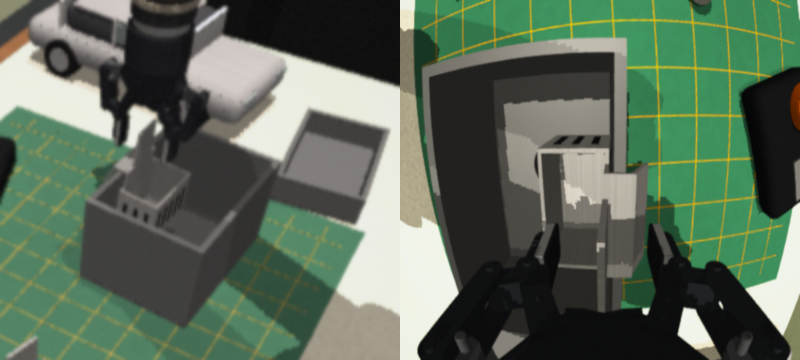

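The side crop shows the basket hanging inside the tub at about (155,180). The wrist view shows the lip over the far wall at (625,220), with the fingers clear on both sides of the tab. I retreat straight up.

Emit:
{"method": "servo_tool", "body": {"increments": [{"slide":[0,0,-0.1],"turn":[0,0,0],"fingers":0.4},{"slide":[0,0,-0.3],"turn":[0,0,0],"fingers":0.4},{"slide":[0,0,-0.6],"turn":[0,0,0],"fingers":0.4},{"slide":[0,0,-0.8],"turn":[0,0,0],"fingers":0.4},{"slide":[0,0,-1],"turn":[0,0,0],"fingers":0.4},{"slide":[0,0,-1],"turn":[0,0,0],"fingers":0.4},{"slide":[0,0,-1],"turn":[0,0,0],"fingers":0.4},{"slide":[0,0,-0.8],"turn":[0,0,0],"fingers":0.4},{"slide":[0,0,-0.4],"turn":[0,0,0],"fingers":0.4},{"slide":[0,0,0],"turn":[0,0,0],"fingers":0.4},{"slide":[0,0,0],"turn":[0,0,0],"fingers":0.4},{"slide":[0,0,0],"turn":[0,0,0],"fingers":0.4}]}}

```text
time: 13.72
tool_pos: [0.5292, -0.2244, 0.3099]
tool_rot: [-2.29, -2.15, 0.002]
contact_force: [0.5, -0.1, -0.1]
gripper_width: 0.0596
grip_force: 0.0
```

```bash
python3 - <<'E'
from h import *
a=read_camera("side");S=cloud(a).reshape(-1,3)
cv2.imwrite("pics/s4.png",cv2.resize(a["img"][20:260,200:440,::-1],(600,600)))
cv,sv=np.cos(np.radians(-3.6)),np.sin(np.radians(-3.6))
d=S[:,:2]-[.4648,-.2207];X=d[:,0]*cv+d[:,1]*sv;Y=-d[:,0]*sv+d[:,1]*cv;z=S[:,2]
m=(abs(Y)<.055)&(abs(X)<.12)
for lo in np.arange(.085,.2,.01):
    k=m&(z>=lo)&(z<lo+.01)&(X>-.03)
    if k.sum()>8: print(lo.round(3),k.sum(),"X",np.percentile(X[k],[1,50,99]).round(4),"Y",np.percentile(Y[k],[1,99]).round(4))
E
```

```text
0.085 173 X [0.0132 0.0425 0.0731] Y [-0.0446  0.051 ]
0.095 192 X [0.0127 0.0432 0.0727] Y [-0.0451  0.0507]
0.105 196 X [0.0128 0.0506 0.0744] Y [-0.05    0.0493]
0.115 60 X [0.0651 0.0665 0.0941] Y [-0.0529  0.0513]
0.125 107 X [0.0642 0.0725 0.0866] Y [-0.0528  0.0541]
0.135 66 X [0.0628 0.0743 0.0866] Y [-0.0304  0.034 ]
0.145 27 X [0.0627 0.0638 0.067 ] Y [-0.0192  0.0215]
0.155 26 X [0.0624 0.0631 0.0656] Y [-0.0171  0.0191]
0.165 30 X [0.0618 0.0626 0.0663] Y [-0.018   0.0217]
0.175 37 X [0.061  0.0625 0.0659] Y [-0.0205  0.0209]
```

View pics/s4.png

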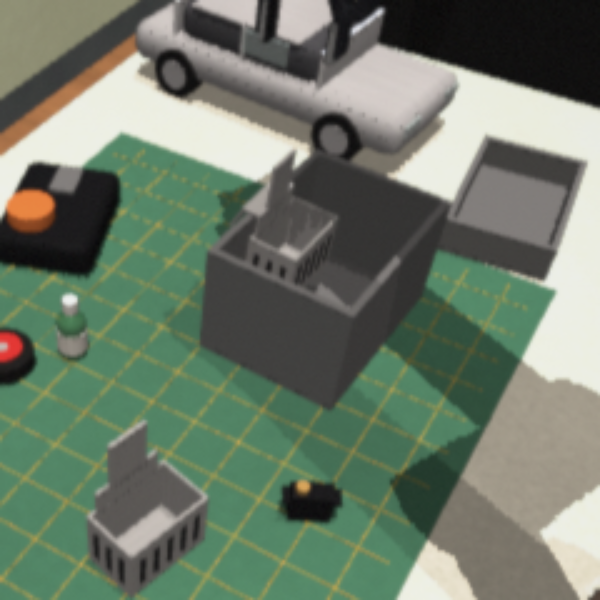

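The basket hangs on the far wall at about (290,225), leaning about 3.5 degrees as expected. The lip is over the rim, the tab top is near z 0.18, and the plain basket at (145,515) is untouched.

```bash
python3 -c "
from station import ctrl
print(ctrl.finish_job())"
```

```text
the job is handed in; nothing more can be done
None
```

The hook basket hangs by its lip on the tub's far long wall, leaning about 3.5° and touched by nothing; the plain basket was left where it stands, and the job was handed in at about 14 s.

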